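# Set the mitre table to its 22.5 degree detent

## Task

The mitre table stands square. Press down the red thumb lever at the end of its arm so that the pawl at the lever's other end tips up out of its notch, swing the arm with the lever held to the middle one of the three notches (22.5 degrees) on the side where the dark walnut stick lies, and let the pawl drop fully home there. The side notch plates are a little out of adjustment, so find the notch by feel: do not push the pawl hard against a notch wall or ram the lever onto its stop, and leave the sticks and the other things on the bench where they are.

Things in the scene. Friction and masses are not known exactly. Their poses are not given: they have to be found in the camera images.
- mitre_table: Yellow and aluminium mitre table, fixed: fence, two work wings (tops 60 mm up), quadrant casting in front (top 30 mm up, to radius 226 mm, black marks at 0, 15, 22.5, 30 degrees each side). Origin: pivot axis of the swing arm, at bench height; its -x runs from the pivot along the square (0 degree) direction to the front, z up. Angles here are about the pivot, from its -x, positive to its +y
- quadrant: Notched steel plates on the quadrant, 6 mm thick, tops 36 mm up, radius 182 to 213 mm; origin and axes as mitre_table. Centre plate: one notch at 0, ends at 5.2 degrees. Each side plate: flat from 8.6 to 37.5 degrees, notches nominally at 15, 22.5, 30; each is out of true, turned as a whole 1 to 3 degrees in or out, not measured. Gaps between plates are open. Over 20 N from the pawl is too hard
- pointer (a point): Point on the swing arm's centre line (not on the lever), 200 mm from the pivot axis, 36 mm up: above the pawl. Its bearing from the table's origin is the arm's angle, 0 at the start. The arm turns up to 37 degrees each way with about 1 N of friction at the tab, and is 34 mm wide; two guide posts 139 mm tall stand on it 90 mm from the pivot
- tab (a point): Middle of the upper face of the red thumb tab, the lever's outer end: 278 mm from the pivot, 54 mm up with the pawl home. The tab is a channel along the arm, 46 mm long, 34 mm wide inside between two side lips 3 mm thick that rise 15 mm over its 4 mm floor; open at both ends. It can be pressed and pushed sideways by a fingertip in the channel
- pawl (a point): Middle of the pawl's tip on the lever: 200 mm from the pivot, 31 mm up when home, 5 mm below the plates' top. The pawl is 8 mm wide and 10 mm long, the notches 9.5 mm wide at this radius: it drops in only within about 0.8 mm of a notch's middle, and then blocks the arm (a push at the tab loads it 1.4-fold). Sliding on the flat it drags with about 1 N
- lever (a joint): Lever angle on its cross pin (228 mm from the pivot, 50 mm up; tab centre 50 mm outside it, pawl 28 mm inside): 0 with the pawl home, grows as the tab goes down. Pawl clear of the plates, or resting on a flat, at about 0.18 (tab centre 9 mm down); stop at about 0.26 (13 mm down, tab sloping down outwards 15 degrees). A spring returns it: 2 to 3 N at the tab at first, 4 to 6 N at the stop
- lever_stop: Small round rubber stop (12 mm ball) on the arm under the tab, 262 mm from the pivot, that ends the lever's travel; more than 15 N on it is too hard. Origin at its centre, 35 mm up
- walnut_stick: Dark brown square walnut stick 28 x 140 x 28 mm, lying loose along the fence on one wing; origin at the centre of its underside, long along its y. It lies at the table's +y or -y side: that is the side to swing to
- maple_stick: Pale maple stick, same size and origin, on the other wing; not to be moved
- mallet: Bystander: turned wooden mallet standing on its 80 mm head, handle up, 230 mm tall; origin at the centre of its underside
- gnome_red: Bystander: turned red figure 48 mm wide, 93 mm tall; origin under its centre
- gnome_blue: Bystander: turned blue figure, same size; origin under its centre
- bowl: Bystander: wooden bowl 150 mm across, 55 mm tall; origin under its centre
- wax_tin: Bystander: round tin 72 mm across, 45 mm tall; origin under its centre
- gouge: Bystander: lying turning gouge, 365 mm long, 28 mm thick; origin under its ferrule end, blade along its x
Things that resemble listed ones, but are neither listed nor needed, are in the scene too. Leave any purple look-alike of the walnut_stick alone.

How it is judged:
On the way, in this order (a step that is already met when the one before it is completed fails the run):
1. lever pressed and pawl tipped up in the square notch, arm still square (value of joint lever above 0.15 rad and y of pointer in the frame of mitre_table between -0.012 and 0.012 m), for 0.05 s.
2. arm swung towards the walnut stick's side with the pawl up (value of joint lever above 0.12 rad and ((y of walnut_stick in the frame of mitre_table above 0 m and y of pointer in the frame of mitre_table above 0.055 m) or (y of walnut_stick in the frame of mitre_table below 0 m and y of pointer in the frame of mitre_table below -0.055 m))), for 0.02 s.
At the end, for the whole second after the job is handed in: The arm is at rest at the middle notch on the walnut stick's side (pointer 65 to 88 mm to that side of the square line, which only the middle notch allows with the pawl down), the pawl is fully home (lever within 0.05 rad of 0) (value of joint lever between -0.05 and 0.05 rad and linear speed of lever_stop below 0.02 m/s and ((y of walnut_stick in the frame of mitre_table above 0 m and y of pointer in the frame of mitre_table between 0.065 and 0.088 m) or (y of walnut_stick in the frame of mitre_table below 0 m and y of pointer in the frame of mitre_table between -0.088 and -0.065 m))); the robot touches nothing.
It fails at once if pawl forced against a notch plate with more than 20 N (contact force between lever and quadrant above 20 N).
It fails at once if lever rammed onto its stop with more than 15 N (contact force between lever and lever_stop above 15 N).
It fails at once if a stick moved more than 15 mm (distance of any of walnut_stick, maple_stick from where it was at the start of the episode above 0.015 m).
It fails at once if another thing on the bench moved more than 20 mm (distance of any of mallet, gnome_red, gnome_blue, bowl, wax_tin, gouge from where it was at the start of the episode above 0.02 m).
It also fails if it takes over 51 s, if anything falls off the work surface, if the arm or the gripper's body presses on something with over 40 N, if the wrist force passes 120 N, or if a joint passes its speed limit or range.

## Robot

A 6-joint arm with a two-finger parallel gripper is mounted at the origin on the work surface. World frame = base frame: x ahead of the robot, y to its left, z up, the work surface at z = 0. Lengths are in m, angles in rad, forces in N, time in s.
With the tool pointing down it reaches from about 0.275 to 0.85 m from the base axis. Payload 19 kg.
Tool frame: the origin (TCP) lies at the very end of the fingers, on their centre line; the grasp point (between the pads) lies 19 mm behind it (bot.grasp_offset is the distance from the TCP to the grasp point, in m); z points along the fingers, y is the line along which they close (so a half turn about z gives the same grasp; the last joint's range is limited). The gripper opens to 85 mm and grips with 20 to 120 N. Pads are 22 mm wide; open, the fingers measure 114 mm over their backs; the gripper's body (76 mm by 85 mm) begins 54 mm behind the grasp point. The pads swing forward as they close: fully open they stand 13 mm farther back than shut.
Start: joints at [-1.275, 0.15, 1.437, -0, 1.554, -0.134], TCP at [0.24, -0.523, 0.231] pointing down, gripper open.
Joint ranges: [-2.8, 2.8], [-0.68, 2.1], [0.12, 2.68], [-1.39, 4.53], [0.16, 2.79], [-2.81, 2.81]. Speed limits (rad/s): [1.89, 1.89, 2.22, 3.01, 3.01, 3.01].

## Interface

Orientations are given as a rotation vector (axis times angle).
In Python, from plant import bot, viewer, nets gives the robot as it stands. The module is installed in compiled form; this text tells all that it offers.
- The arm moves only by the tool drive_tool, never from a script. Its argument "moves" is one flat list of numbers, 7 for each row, row after row: the shift along the world's x, y, z in units of 40 mm (1.0 is 40 mm), then the turn, a rotation vector about the world's x, y, z in units of 6 degrees (1.0 is 6 degrees), then the finger opening in mm, from 0 to 85.4. In form: [dx, dy, dz, ax, ay, az, claw, dx, dy, dz, ax, ay, az, claw, ...]. A call has 1 to 12 rows; each row shifts and turns the commanded pose from where the row before left it; what a row does not reach is not made up. A row lasts 1/8 s, in which the tool goes at most 62.5 mm and 10.7 degrees, less where a joint would pass 70% of its speed; a pose out of reach is approached as far as the arm can. A call is refused whole if a number of a shift passes 1 or a number of a turn 1, either way. A call with a gripper value outside its range is refused whole. The fingers move at their own pace and stop on an object; the grip force is fixed at half the most. Time passes only in rows, so rows that do not move let the fingers close. It gives the time, the measured TCP pose, the force, the opening and the grip force at its end, in the units of the state.
- bot.observe(): the state, without advancing time (a new reading comes with each control period).
- viewer.get_image(name): name is "scene" or "top"; returns a dict with "frame" (480x640x3 uint8, blue, green, red), "intrinsics" (3x3 intrinsics, pixels), "position" and "rotation" of the camera in the world. Camera axes: x right, y up, looking along -z (the intrinsics and any distortion apply to the point x, -y, -z); pixel columns grow to the right and rows downward; lengths in m; the calibration is good to about 2 mm. A picture is of the moment at which its call begins. There is no depth.
- bot.sign_off(): hands the job in; it is judged then, once.
Trained networks look in a picture, given as the dict that the camera call returned (one of the last four; its "shot" number tells which), for a name from the list of things; names that differ only in an ending like _2 or _b are one class to them, and where a whole thing is asked for, a point or a joint stands for the part that bears it (a point fixed in the world has none). Each returns a list of dicts, best first, with "p" (0 to 1); they miss things now and then, are a little off and sometimes report something else, mostly with a low value. They report only what shows in the picture. A call takes as long as a camera call. They do not tell look-alikes from the thing itself.
- nets.outline_of(picture, name): "region" (480x640 bool, what is visible of it) and "box" ([left, top, right, bottom] in pixels, round what is visible of it).
The state is a dict: "t": time; "joint_pos": joint angles; "joint_vel": joint speeds; "effort": joint torques, N m; "tcp_pos": TCP position; "tool_rot": TCP orientation; "ft_force": force on the tool from outside, world axes, zero at the start; "ft_torque": the same for the moment, N m; "opening": finger opening in m; "grasp_force": force on a finger pad.
Only numpy, scipy, OpenCV 4.12 (cv2) and the standard library are available. Lean on these libraries where they do the work, as an engineer would, in place of code of your own. Each camera call takes 0.05 s, during which the arm holds its last target. There are 200 camera calls.

## Working session

There is one attempt and no reset: what is moved stays moved. The work goes in short steps, Python scripts to look and compute and a tool call to move; the robot and the scene stay as the last step left them, time stands still between calls to the robot, and variables do not carry over. Pictures are saved under pics/ and viewed, at most 10 in all, crops included, and the job is handed in when it is done.

Besides the shell and the picture viewer there is one more tool, called after ">>>" as name(argument=value, ...) on one line, values as JSON. drive_tool: Moves the arm, as the interface text tells. Its arguments: {"type":"object","properties":{"moves":{"type":"array"}},"required":["moves"]}

```bash
mkdir -p pics; cat > h.py <<'E'
import numpy as np, cv2
from plant import bot, viewer, nets
def ray(im,u,v):
    K=np.array(im["intrinsics"]);d=np.linalg.inv(K)@[u,v,1];d=np.array([d[0],-d[1],-d[2]])
    return np.array(im["position"]),np.array(im["rotation"])@d
def at(im,u,v,z):
    p,d=ray(im,u,v);return p+d*(z-p[2])/d[2]
def proj(im,P):
    R=np.array(im["rotation"]);c=R.T@(np.array(P)-im["position"]);K=np.array(im["intrinsics"])
    q=K@[c[0],-c[1],-c[2]];return q[:2]/q[2]
E
python3 - <<'E'
from h import *
print(bot.observe())
for n in("scene","top"):
    im=viewer.get_image(n);cv2.imwrite(f"pics/{n}0.png",im["frame"]);print(n,im.keys(),im["position"],im["rotation"])
    for o in("mitre_table","quadrant","tab","walnut_stick","maple_stick","mallet","gnome_red","bowl"):
        for r in nets.outline_of(im,o)[:2]:
            v,u=np.nonzero(r["region"]);print(o,round(r["p"],2),r["box"],u.mean().round(1),v.mean().round(1))
E
```

```text
{'t': 0.0, 'joint_pos': array([-1.27500404e+00,  1.51017554e-01,  1.43801880e+00, -1.66053513e-05,
        1.55376146e+00, -1.33954097e-01]), 'joint_vel': array([-1.31051504e-03,  1.88823382e-04,  5.21150498e-04, -5.81695875e-04,
        1.04614173e-03, -9.12384735e-05]), 'effort': array([-1.47063176e-03, -7.13054609e+01, -5.70872962e+01, -2.60619481e-04,
        8.93529388e-03,  2.51175358e-06]), 'tcp_pos': array([ 0.23950178, -0.52249423,  0.23066356]), 'tool_rot': array([-3.06817445e+00, -6.69606110e-01,  1.78943641e-04]), 'ft_force': array([ 0.61064771, -0.60149071, -0.05041098]), 'ft_torque': array([ 0.01053031, -0.01941644,  0.02619822]), 'grasp_force': 0.0, 'opening': 0.08558636434957144}
scene dict_keys(['frame', 'intrinsics', 'position', 'rotation', 'shot']) [1.07185787 0.76932588 0.86183526] [0.33466386 1.09505425 2.31203628]
mitre_table 0.63 [206.4, 229.4, 391.0, 409.3] 291.5 313.2
quadrant 0.75 [304.9, 256.4, 363.2, 337.0] 338.7 299.2
quadrant 0.61 [473.0, 420.2, 500.8, 461.1] 487.8 439.5
tab 0.68 [341.0, 259.1, 393.2, 286.3] 370.6 271.6
tab 0.41 [231.7, 259.2, 391.9, 331
[... 357 characters left out ...]
ct_keys(['frame', 'intrinsics', 'position', 'rotation', 'shot']) [ 4.49279882e-01 -9.79158895e-04  1.42416606e+00] [ 0.04599814 -0.04441658 -1.54496418]
mitre_table 0.74 [198.4, 102.8, 389.6, 274.0] 289.3 177.4
quadrant 0.57 [227.0, 195.1, 326.1, 241.9] 277.1 219.8
tab 0.59 [259.4, 229.8, 283.7, 273.8] 270.5 254.1
walnut_stick 0.76 [351.4, 252.7, 389.1, 301.9] 367.0 276.5
walnut_stick 0.74 [134.3, 131.3, 181.7, 179.8] 155.7 155.8
maple_stick 0.82 [325.7, 150.3, 385.6, 174.2] 357.4 163.4
mallet 0.78 [92.1, 256.9, 148.9, 291.2] 122.0 273.1
gnome_red 0.53 [139.0, 209.9, 160.7, 227.2] 148.8 216.4
bowl 0.8 [516.3, 199.5, 583.0, 258.5] 549.7 229.1
bowl 0.33 [452.5, 251.7, 490.6, 399.0] 469.7 336.3
```

View pics/top0.png

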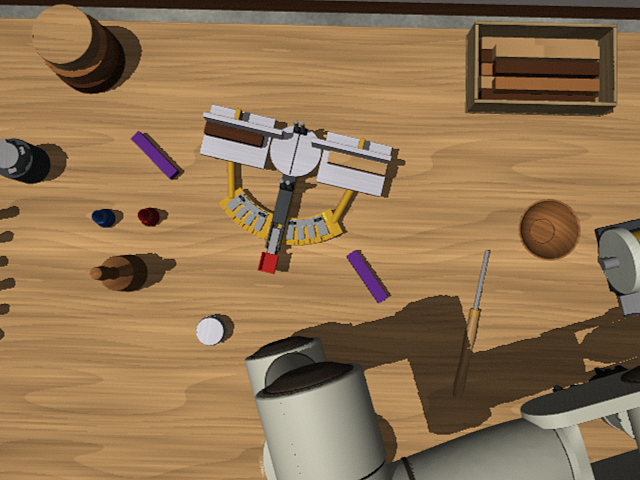

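View pics/scene0.png

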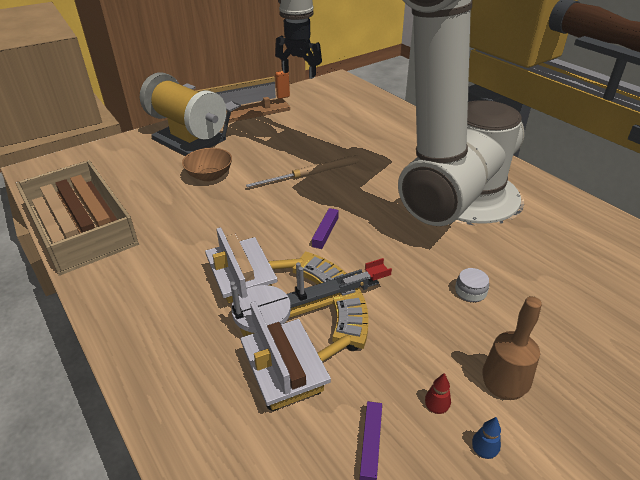

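```bash
sed -i 's/^from plant/from scipy.spatial.transform import Rotation as Ro\nfrom plant/; s/np.array(im\["rotation"\])/Ro.from_rotvec(im["rotation"]).as_matrix()/' h.py
cat > m.py <<'E'
from h import *
im=viewer.get_image("top");im2=viewer.get_image("scene")
C=[]
for i,(n,m) in enumerate((("top",im),("scene",im2))):
    f=m["frame"].astype(int);r=(f[...,2]>110)&(f[...,1]<60)&(f[...,0]<60)
    nn,l,s,c=cv2.connectedComponentsWithStats(r.astype(np.uint8))
    k=[j for j in range(1,nn) if s[j,4]>40]
    print(n,[(s[j],c[j].round(1),at(m,*c[j],.058).round(4)) for j in k])
print("pivot guess",at(im,297,150,.06))
def overlay(m,p,yaw,name,box,ang=0):
    f=m["frame"].copy();x0,y0,x1,y1=box;S=4
    g=cv2.resize(f[y0:y1,x0:x1],None,fx=S,fy=S,interpolation=cv2.INTER_CUBIC)
    def P(r,a,z,col):
        t=yaw+np.pi+a  # table -x dir
        q=proj(m,[p[0]+r*np.cos(t),p[1]+r*np.sin(t),z]);cv2.circle(g,tuple(int(v) for v in ((q-[x0,y0]+.5)*S)),2,col,-1)
    for a in np.arange(-38,39,2):P(.226,-np.radians(a),.03,(255,0,255))
    for s in(-1,1):
        for a in(8.6,15,22.5,30,37.5):
            for r in(.182,.213):P(r,s*np.radians(a),.036,(0,0,255))
    for r,z in((0,.06),(.2,.036),(.255,.05),(.278,.054),(.301,.054)):P(r,-ang,z,(0,255,0))
    cv2.imwrite(name,g)
E
python3 - <<'E'
from m import *
E
```

```text
top [(array([260, 253,  18,  21, 249], dtype=int32), array([269.3, 262.7]), array([0.4689, 0.1261, 0.058 ]))]
scene [(array([366, 264,  26,  13, 155], dtype=int32), array([376.7, 269.2]), array([0.4701, 0.129 , 0.058 ])), (array([434, 374,  17,  33, 208], dtype=int32), array([444.4, 392.1]), array([0.5814, 0.447 , 0.058 ]))]
pivot guess [0.74241803 0.06731644 0.06      ]
```

```bash
python3 - <<'E'
from m import *
import math
t=np.array([.4692,.1265]);yaw=math.radians(-12.1);p=t+.279*np.array([math.cos(yaw),math.sin(yaw)])
print(p)
overlay(im,p,yaw,"pics/o1.png",(195,100,395,250+30))
E
```

```text
top [(array([260, 253,  18,  21, 249], dtype=int32), array([269.3, 262.7]), array([0.4689, 0.1261, 0.058 ]))]
scene [(array([366, 264,  26,  13, 155], dtype=int32), array([376.7, 269.2]), array([0.4701, 0.129 , 0.058 ])), (array([434, 374,  17,  33, 207], dtype=int32), array([444.4, 391.9]), array([0.5811, 0.4467, 0.058 ]))]
pivot guess [0.74241803 0.06731644 0.06      ]
[0.74200152 0.06801642]
```

View pics/o1.png

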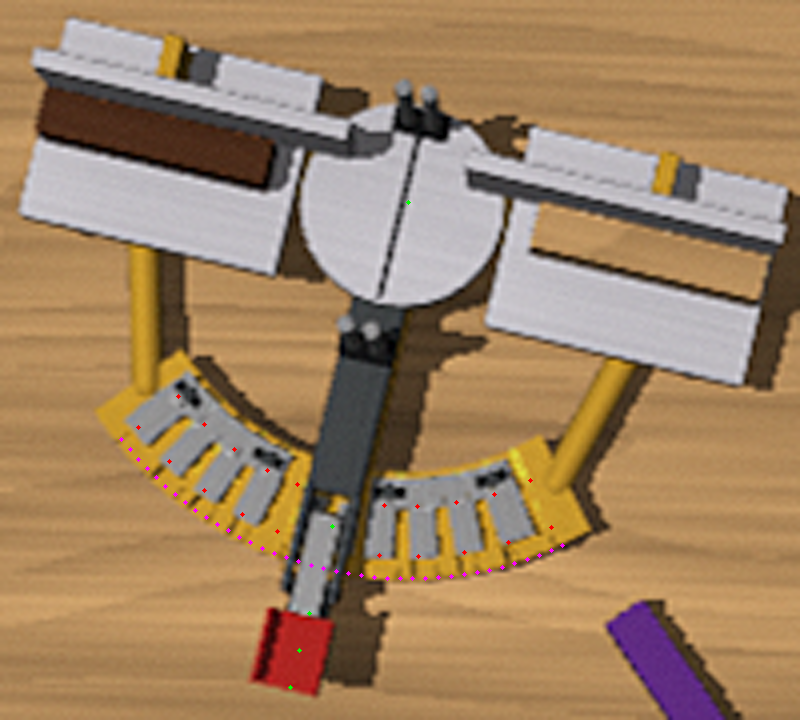

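The walnut stick is the dark brown one on the image-left (+y) wing at top (235,133). The look-alikes are purple, at (155,155) and (368,276), plus brown sticks in the box at (545,75). The red tab is at (269,263). The pivot looks about 2–3 mm off, so next I'll unwrap the quadrant into polar form to refine it.

```bash
cat > pol.py <<'E'
from h import *
def polar(im,p,yaw,name,a0=-42,a1=42,lines=()):
    r=np.arange(.235,.17,-.0005);out=[]
    a=np.radians(np.arange(a0,a1,.11))
    A,R=np.meshgrid(a,r)
    t=yaw+np.pi-A
    X=p[0]+R*np.cos(t);Y=p[1]+R*np.sin(t)
    for z in(.036,.030):
        P=np.stack([X,Y,np.full_like(X,z)],-1)-np.array(im["position"])
        c=P@Ro.from_rotvec(im["rotation"]).as_matrix();K=np.array(im["intrinsics"])
        u=K[0,0]*c[...,0]/-c[...,2]+K[0,2];v=K[1,1]*c[...,1]/c[...,2]+K[1,2]
        g=cv2.remap(im["frame"],u.astype(np.float32),v.astype(np.float32),cv2.INTER_CUBIC)
        for L in range(-40,41,5):cv2.putText(g,str(L),(int((L-a0)/.11)-8,8),0,.3,(255,255,255));cv2.line(g,(int((L-a0)/.11),10),(int((L-a0)/.11),16),(255,255,255))
        out.append(g)
    cv2.imwrite(name,np.vstack(out))
E
python3 - <<'E'
from pol import *
im=viewer.get_image("top");polar(im,(.7425,.0705),np.radians(-11.5),"pics/p1.png")
E
```

```text
(no output)
```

View pics/p1.png

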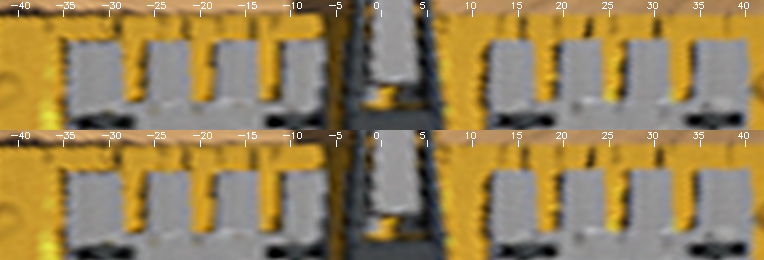

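The marks put zero at about -12.35° yaw. The walnut-side plate is turned out by about 2.1°, so the middle notch is near 24.6°. Next I move above the tab with the fingers shut.

>>> drive_tool(moves=[0.34, 0.96, 0, 0, 0, 0.52, 0, 0.34, 0.96, 0, 0, 0, 0.52, 0, 0.34, 0.96, 0, 0, 0, 0.52, 0, 0.34, 0.96, 0, 0, 0, 0.52, 0, 0.34, 0.96, 0, 0, 0, 0.52, 0, 0.34, 0.96, 0, 0, 0, 0.52, 0, 0.34, 0.96, 0, 0, 0, 0.52, 0, 0.34, 0.96, 0, 0, 0, 0.52, 0, 0.34, 0.96, 0, 0, 0, 0.52, 0, 0.34, 0.96, 0, 0, 0, 0.52, 0, 0.34, 0.96, 0, 0, 0, 0.52, 0, 0.34, 0.96, 0, 0, 0, 0.52, 0])

```text
t: 2.65
tcp_pos: [0.403, -0.0606, 0.2315]
tool_rot: [2.69, 1.622, 0.0]
ft_force: [0.6, 0.7, -0.5]
opening: 0.0
grasp_force: 0.0
```

>>> drive_tool(moves=[0.34, 0.96, -0.3, 0, 0, 0.52, 0, 0.34, 0.96, -0.3, 0, 0, 0.52, 0, 0.34, 0.96, -0.3, 0, 0, 0.52, 0, 0.34, 0.96, -0.4, 0, 0, 0.52, 0, 0.34, 0.9, -0.4, 0, 0, 0.52, 0, 0, 0, -0.4, -0.214, -0.977, 0, 0, 0, 0, -0.4, -0.214, -0.977, 0, 0, 0, 0, 0, 0, 0, 0, 0, 0, 0, 0, 0, 0, 0, 0])

```text
t: 3.78
tcp_pos: [0.4713, 0.1277, 0.1323]
tool_rot: [2.316, 1.864, 0.196]
ft_force: [0.9, 0.7, 0.3]
opening: 0.0
grasp_force: 0.0
```

```bash
cat > st.py <<'E'
from h import *
s=bot.observe();M=Ro.from_rotvec(s["tool_rot"]).as_matrix()
print(s["t"],s["tcp_pos"].round(4),"F",s["ft_force"].round(2),"z",M[:,2].round(3),"xdir",np.degrees(np.arctan2(M[1,0],M[0,0])).round(1),s["opening"],s["joint_pos"].round(2))
E
python3 - <<'E'
from st import *
im=viewer.get_image("scene");g=im["frame"][200:320,300:440];cv2.imwrite("pics/s1.png",cv2.resize(g,None,fx=5,fy=5,interpolation=cv2.INTER_CUBIC))
im=viewer.get_image("scene");print(proj(im,s["tcp_pos"]))
E
```

```text
3.775 [0.4713 0.1277 0.1323] F [0.9  0.7  0.32] z [ 0.202 -0.044 -0.978] xdir 77.7 2.925427531448072e-05 [ 0.16 -0.09  1.91 -0.08  1.13  0.4 ]
[377.88668065 243.94571413]
```

View pics/s1.png

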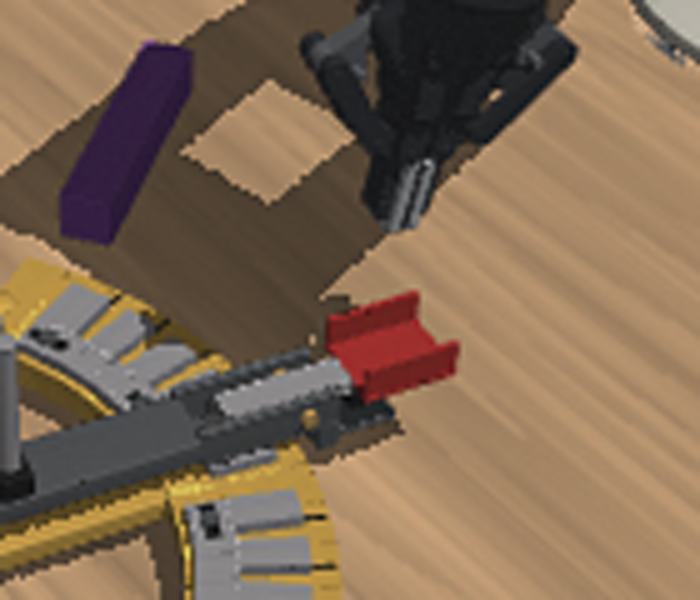

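The tip is directly above the channel: tip at crop (389,220), channel middle at crop (390,345). Descending.

>>> drive_tool(moves=[0, 0, -0.6, 0, 0, 0, 0, 0, 0, -0.6, 0, 0, 0, 0, 0, 0, -0.4, 0, 0, 0, 0, 0, 0, -0.1, 0, 0, 0, 0, 0, 0, 0, 0, 0, 0, 0])

```text
t: 4.5
tcp_pos: [0.4711, 0.1277, 0.0637]
tool_rot: [2.315, 1.863, 0.196]
ft_force: [0.0, 0.7, 1.4]
opening: 0.0002
grasp_force: 0.0
```

>>> drive_tool(moves=[0, 0, -0.04, 0, 0, 0, 0, 0, 0, -0.04, 0, 0, 0, 0, 0, 0, 0, 0, 0, 0, 0])

```text
t: 4.88
tcp_pos: [0.4708, 0.1277, 0.0602]
tool_rot: [2.315, 1.864, 0.196]
ft_force: [0.2, -0.7, 0.8]
opening: 0.0001
grasp_force: 0.0
```

>>> drive_tool(moves=[0, 0, -0.04, 0, 0, 0, 0, 0, 0, -0.04, 0, 0, 0, 0, 0, 0, 0, 0, 0, 0, 0])

```text
t: 5.25
tcp_pos: [0.4707, 0.1277, 0.0567]
tool_rot: [2.315, 1.864, 0.195]
ft_force: [0.4, 0.0, 0.6]
opening: -0.0
grasp_force: 0.0
```

>>> drive_tool(moves=[0, 0, -0.04, 0, 0, 0, 0, 0, 0, -0.04, 0, 0, 0, 0, 0, 0, 0, 0, 0, 0, 0])

```text
t: 5.62
tcp_pos: [0.4708, 0.1277, 0.0536]
tool_rot: [2.315, 1.864, 0.196]
ft_force: [-1.1, -0.1, 2.9]
opening: -0.0001
grasp_force: 1.3
```

>>> drive_tool(moves=[0, 0, -0.04, 0, 0, 0, 0, 0, 0, -0.04, 0, 0, 0, 0, 0, 0, 0, 0, 0, 0, 0])

```text
t: 6.0
tcp_pos: [0.4708, 0.1278, 0.0504]
tool_rot: [2.315, 1.864, 0.196]
ft_force: [-1.4, 0.8, 2.8]
opening: 0.0002
grasp_force: 1.5
```

>>> drive_tool(moves=[0, 0, -0.04, 0, 0, 0, 0, 0, 0, -0.04, 0, 0, 0, 0, 0, 0, -0.03, 0, 0, 0, 0, 0, 0, 0, 0, 0, 0, 0])

```text
t: 6.5
tcp_pos: [0.4709, 0.1277, 0.0461]
tool_rot: [2.315, 1.864, 0.196]
ft_force: [-0.5, -0.3, 3.8]
opening: 0.0
grasp_force: 1.8
```

>>> drive_tool(moves=[0, 0, -0.03, 0, 0, 0, 0, 0, 0, -0.02, 0, 0, 0, 0, 0, 0, 0, 0, 0, 0, 0])

```text
t: 6.88
tcp_pos: [0.471, 0.1277, 0.0442]
tool_rot: [2.315, 1.863, 0.196]
ft_force: [2.2, -1.1, 4.7]
opening: 0.0002
grasp_force: 2.1
```

```bash
python3 - <<'E'
from st import *
im=viewer.get_image("scene");g=im["frame"][220:320,300:420];cv2.imwrite("pics/s2.png",cv2.resize(g,None,fx=6,fy=6,interpolation=cv2.INTER_CUBIC))
E
```

```text
6.875 [0.471  0.1277 0.0442] F [ 2.17 -1.07  4.73] z [ 0.204 -0.044 -0.978] xdir 77.7 0.00022575628944891064 [ 0.16  0.    2.01 -0.09  0.93  0.42]
```

View pics/s2.png

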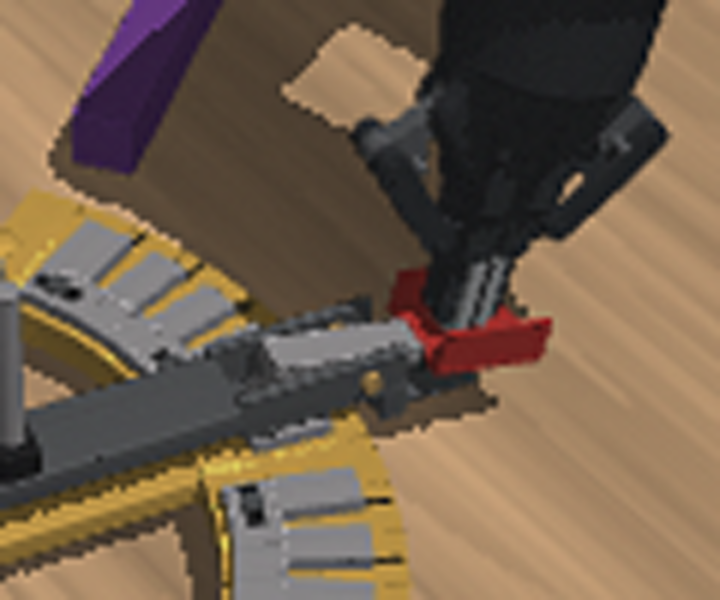

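```bash
python3 - <<'E'
import numpy as np
r=np.array([-.2715,.0572]);o=[]
for i in range(22):
    a=np.radians(-1);n=np.array([[np.cos(a),-np.sin(a)],[np.sin(a),np.cos(a)]])@r
    o.append(((n-r)/.04).round(4).tolist());r=n
print(o,r+[.7425,.0705])
E
```

```text
[[0.026, 0.1182], [0.0281, 0.1178], [0.0301, 0.1173], [0.0321, 0.1167], [0.0342, 0.1161], [0.0362, 0.1155], [0.0382, 0.1149], [0.0402, 0.1142], [0.0422, 0.1135], [0.0442, 0.1127], [0.0461, 0.1119], [0.0481, 0.1111], [0.05, 0.1103], [0.0519, 0.1094], [0.0538, 0.1084], [0.0557, 0.1075], [0.0576, 0.1065], [0.0594, 0.1055], [0.0613, 0.1044], [0.0631, 0.1033], [0.0649, 0.1022], [0.0666, 0.1011]] [0.51219708 0.22524061]
```

>>> drive_tool(moves=[0, 0, -0.02, 0, 0, 0, 0, 0.025, 0.118, 0, 0, 0, -0.167, 0, 0.027, 0.118, 0, 0, 0, -0.167, 0, 0, 0, 0, 0, 0, 0, 0])

```text
t: 7.42
tcp_pos: [0.4731, 0.1375, 0.0434]
tool_rot: [2.346, 1.822, 0.192]
ft_force: [2.5, 0.1, 4.8]
opening: 0.0003
grasp_force: 2.4
```

>>> drive_tool(moves=[0.03, 0.117, 0, 0, 0, -0.167, 0, 0.032, 0.117, 0, 0, 0, -0.167, 0, 0.034, 0.116, 0, 0, 0, -0.167, 0, 0.036, 0.116, 0, 0, 0, -0.167, 0])

```text
t: 7.92
tcp_pos: [0.4781, 0.1558, 0.0433]
tool_rot: [2.405, 1.736, 0.182]
ft_force: [1.1, -2.0, 5.0]
opening: -0.0003
grasp_force: 2.4
```

```bash
cat > arm.py <<'E'
from st import *
im=viewer.get_image("top");i2=viewer.get_image("scene")
for m in(im,i2):
    f=m["frame"].astype(int);r=(f[...,2]>110)&(f[...,1]<60)&(f[...,0]<60)
    nn,l,st_,c=cv2.connectedComponentsWithStats(r.astype(np.uint8))
    for j in range(1,nn):
        if st_[j,4]>25:
            q=at(m,*c[j],.05)[:2];d=q-[.7425,.0705];print(st_[j],q.round(4),"r",np.hypot(*d).round(3),"ang",(180-12.35-np.degrees(np.arctan2(d[1],d[0]))).round(2))
d=s["tcp_pos"][:2]-[.7425,.0705];A=180-12.35-np.degrees(np.arctan2(d[1],d[0]));print("tool r",np.hypot(*d).round(4),"ang",A.round(2))
t=np.radians(180-12.35-A-90);print("F tang",(s["ft_force"][0]*np.cos(t)+s["ft_force"][1]*np.sin(t)).round(2))
E
python3 arm.py
```

```text
7.925 [0.4781 0.1558 0.0433] F [ 1.07 -2.04  4.97] z [ 0.197 -0.066 -0.978] xdir 71.6 -0.00025830110458479504 [ 0.23  0.05  1.97 -0.13  0.95  0.62]
[373 280  25   9  50] [0.4806 0.1683] r 0.28 ang 8.11
[434 374  17  34 213] [0.5768 0.4441] r 0.409 ang 53.74
tool r 0.2778 ang 5.54
F tang -1.61
```

>>> drive_tool(moves=[0.038, 0.115, 0, 0, 0, -0.167, 0, 0.04, 0.114, 0, 0, 0, -0.167, 0, 0.042, 0.1135, 0, 0, 0, -0.167, 0, 0.044, 0.113, 0, 0, 0, -0.167, 0])

```text
t: 8.52
tcp_pos: [0.4846, 0.174, 0.0432]
tool_rot: [2.462, 1.648, 0.172]
ft_force: [1.4, -1.3, 5.7]
opening: 0.0003
grasp_force: 2.5
```

>>> drive_tool(moves=[0.046, 0.112, 0, 0, 0, -0.167, 0, 0.048, 0.111, 0, 0, 0, -0.167, 0, 0.05, 0.11, 0, 0, 0, -0.167, 0, 0.052, 0.1094, 0, 0, 0, -0.167, 0])

```text
t: 9.02
tcp_pos: [0.4923, 0.1917, 0.0431]
tool_rot: [2.515, 1.56, 0.163]
ft_force: [-1.7, -1.6, 4.7]
opening: -0.0
grasp_force: 2.5
```

>>> drive_tool(moves=[0.054, 0.108, 0, 0, 0, -0.167, 0, 0.056, 0.1075, 0, 0, 0, -0.167, 0, 0.0576, 0.1065, 0, 0, 0, -0.167, 0, 0.06, 0.1055, 0, 0, 0, -0.167, 0])

```text
t: 9.52
tcp_pos: [0.5014, 0.209, 0.0431]
tool_rot: [2.566, 1.469, 0.153]
ft_force: [-3.1, 0.9, 4.5]
opening: -0.0001
grasp_force: 2.6
```

```bash
python3 arm.py; python3 - <<'E'
from pol import *
im=viewer.get_image("top");polar(im,(.7425,.0705),np.radians(-12.35),"pics/p2.png")
g=cv2.imread("pics/p2.png")
i2=viewer.get_image("scene");c=cv2.resize(i2["frame"][230:350,290:420],None,fx=4,fy=4,interpolation=cv2.INTER_CUBIC)
out=np.zeros((g.shape[0]//2+480,max(g.shape[1],520),3),np.uint8);out[:g.shape[0]//2,:g.shape[1]]=g[:g.shape[0]//2];out[g.shape[0]//2:,:520]=c
cv2.imwrite("pics/p3.png",out[:600])
E
```

```text
9.525 [0.5014 0.209  0.0431] F [-3.11  0.85  4.54] z [ 0.179 -0.105 -0.978] xdir 59.6 -9.123032919820855e-05 [ 0.35  0.16  1.84 -0.19  1.01  0.97]
[381 300  24   6  52] [0.5053 0.2222] r 0.282 ang 20.24
[434 374  16  33 207] [0.5764 0.4436] r 0.408 ang 53.66
tool r 0.278 ang 17.52
F tang -0.81
```

View pics/p3.png

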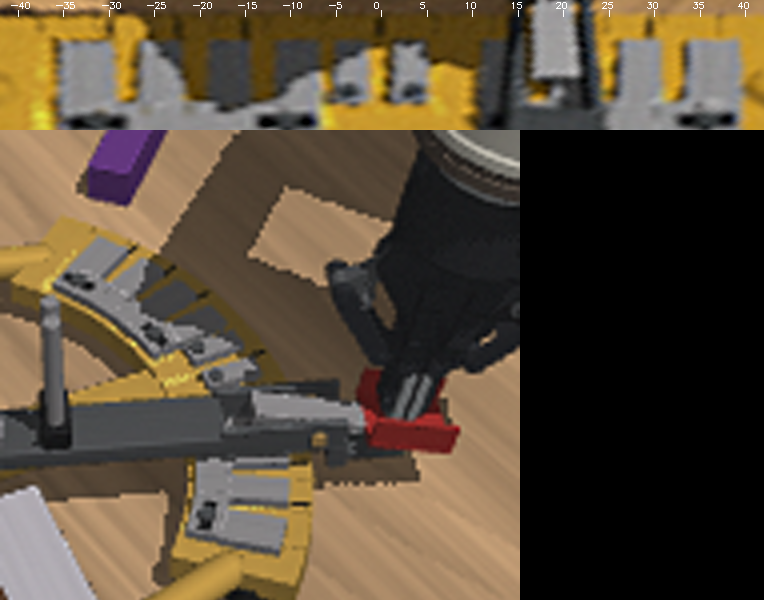

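>>> drive_tool(moves=[0.061, 0.1045, 0, 0, 0, -0.167, 0, 0.063, 0.1035, 0, 0, 0, -0.167, 0, 0, 0, 0, 0, 0, 0, 0])

```text
t: 10.1
tcp_pos: [0.5067, 0.2176, 0.0432]
tool_rot: [2.589, 1.424, 0.15]
ft_force: [-3.6, 3.0, 3.6]
opening: 0.0
grasp_force: 2.7
```

```bash
python3 arm.py; cat > mm.py <<'E'
from pol import *
# angle of arm's light lever bar at r~.215-.23: profile from polar image
im=viewer.get_image("top");polar(im,(.7425,.0705),np.radians(-12.35),"pics/_p.png",5,42)
g=cv2.imread("pics/_p.png")[20:60];b=g.astype(int)
grey=(b.max(2)-b.min(2)<28)&(b.mean(2)>120);dark=(b.mean(2)<95)&(b.max(2)-b.min(2)<40)
f=lambda m:[(round(5+.11*x,1),int(n)) for x,n in list(enumerate(m.sum(0)))[::4]]
col=(b.max(2)-b.min(2)).mean(0);print("yellow",[(round(5+.11*x,1),int(col[x])) for x in range(50,300,5)])
print("grey",f(grey)[10:76:1])
E
python3 mm.py
```

```text
10.1 [0.5067 0.2176 0.0432] F [-3.63  3.    3.63] z [ 0.175 -0.111 -0.978] xdir 57.6 3.199986602954256e-05 [ 0.36  0.18  1.82 -0.2   1.02  1.02]
[382 303  24   6  52] [0.5099 0.2309] r 0.283 ang 22.25
[434 374  16  33 205] [0.5762 0.4435] r 0.408 ang 53.62
tool r 0.2779 ang 19.61
F tang 0.63
yellow [(10.5, 67), (11.1, 47), (11.6, 35), (12.2, 34), (12.7, 34), (13.2, 37), (13.8, 35), (14.3, 22), (14.9, 23), (15.4, 28), (16.0, 10), (16.6, 7), (17.1, 3), (17.6, 28), (18.2, 30), (18.8, 2), (19.3, 2), (19.9, 1), (20.4, 2), (20.9, 1), (21.5, 2), (22.1, 2), (22.6, 2), (23.1, 2), (23.7, 2), (24.2, 9), (24.8, 11), (25.4, 45), (25.9, 95), (26.4, 85), (27.0, 77), (27.6, 80), (28.1, 81), (28.6, 74), (29.2, 40), (29.8, 52), (30.3, 76), (30.9, 124), (31.4, 158), (31.9, 162), (32.5, 161), (33.0, 130), (33.6, 86), (34.1, 80), (34.7, 77), (35.2, 79), (35.8, 81), (36.4, 81), (36.9, 75), (37.5, 78)]
grey [(9.4, 0), (9.8, 0), (10.3, 0), (10.7, 0), (11.2, 0), (11.6, 0), (12.0, 0), (12.5, 0), (12.9, 0), (13.4, 0), (13.8, 0), (14.2, 0), (14.7, 0), (15.1, 0), (15.6, 0), (16.0, 0), (16.4, 0), (16.9, 0), (17.3, 0), (17.8, 0), (18.2, 0), (18.6, 4), (19.1, 40), (19.5, 40), (20.0, 40), (20.4, 40), (20.8, 40), (21.3, 40), (21.7, 40), (22.2, 40), (22.6, 40), (23.0, 34), (23.5, 3), (23.9, 0), (24.4, 0), (24.8, 0), (25.2, 0), (25.7, 0), (26.1, 0), (26.6, 18), (27.0, 19), (27.4, 19), (27.9, 19), (28.3, 18), (28.8, 19), (29.2, 20), (29.6, 20), (30.1, 19), (30.5, 0), (31.0, 0), (31.4, 0), (31.8, 0), (32.3, 0), (32.7, 0), (33.2, 0), (33.6, 0), (34.0, 18), (34.5, 19), (34.9, 19), (35.4, 19), (35.8, 18), (36.2, 18), (36.7, 17), (37.1, 18), (37.6, 18), (38.0, 18)]
```

Arm is at about 20.2° and the notch is at about 24.5°. Now I let the pawl down onto the flat, raise the finger clear of the floor (still between the lips) and set the tool vertical.

>>> drive_tool(moves=[0, 0, 0.06, 0, 0, 0, 0, 0, 0, 0.06, 0, 0, 0, 0, 0, 0, 0.07, 0, 0, 0, 0, 0, 0, 0.07, 0.25, 0.42, 0, 0, 0, 0, 0.07, 0.25, 0.42, 0, 0, 0, 0, 0, 0.29, 0.42, 0, 0, 0, 0, 0, 0.28, 0.43, 0, 0, 0, 0, 0, 0, 0, 0, 0])

```text
t: 11.25
tcp_pos: [0.5071, 0.2166, 0.0564]
tool_rot: [2.753, 1.513, -0.0]
ft_force: [0.1, 0.5, 0.5]
opening: 0.0
grasp_force: 0.0
```

```bash
python3 arm.py; python3 mm.py|grep grey | cut -c1-700
```

```text
11.25 [0.5071 0.2166 0.0564] F [0.11 0.53 0.46] z [-0. -0. -1.] xdir 57.6 2.6031415724594345e-05 [ 0.26  0.22  1.72 -0.    1.2   0.83]
[382 299  24   9  85] [0.5027 0.228 ] r 0.287 ang 20.94
[434 374  17  36 244] [0.5785 0.4456] r 0.409 ang 54.03
tool r 0.277 ang 19.47
F tang 0.51
grey [(9.4, 0), (9.8, 0), (10.3, 0), (10.7, 0), (11.2, 0), (11.6, 0), (12.0, 0), (12.5, 0), (12.9, 0), (13.4, 0), (13.8, 0), (14.2, 0), (14.7, 0), (15.1, 0), (15.6, 0), (16.0, 0), (16.4, 0), (16.9, 0), (17.3, 0), (17.8, 0), (18.2, 0), (18.6, 4), (19.1, 9), (19.5, 7), (20.0, 3), (20.4, 0), (20.8, 0), (21.3, 0), (21.7, 0), (22.2, 0), (22.6, 0), (23.0, 0), (23.5, 0), (23.9, 0), (24.4, 0), (24.8, 0), (25.2, 0), (25.7, 0), (26.1, 3), (26.6, 6), (27.0, 9), (27.4, 10), (27.9, 12), (28.3, 15), (28.8, 19), (29.2, 22), (29.6, 24), (30.1, 26), (30.5, 27), (31.0, 29), (31.4, 32), (31.8, 34), (32.3, 37), (32.7, 39), (33.2, 40), (33.6, 40), (34.0, 40), (34.5, 40), (34.9, 40), (35.4, 40), (35.8, 40), (36.2
```

>>> drive_tool(moves=[0.032, 0.0515, 0, 0, 0, -0.083, 0, 0.032, 0.0512, 0, 0, 0, -0.083, 0, 0.0325, 0.051, 0, 0, 0, -0.083, 0, 0.033, 0.0508, 0, 0, 0, -0.083, 0])

```text
t: 11.9
tcp_pos: [0.5118, 0.2254, 0.0564]
tool_rot: [2.779, 1.466, -0.001]
ft_force: [-1.8, -2.4, 0.2]
opening: -0.0
grasp_force: 1.5
```

```bash
python3 arm.py
```

```text
11.9 [0.5118 0.2254 0.0564] F [-1.75 -2.39  0.24] z [-0. -0. -1.] xdir 55.6 -3.633221716475465e-05 [ 0.28  0.24  1.7  -0.    1.2   0.88]
[385 303  21   6  44] [0.5038 0.2333] r 0.289 ang 21.94
[434 374  17  37 244] [0.5786 0.4458] r 0.409 ang 54.06
tool r 0.2779 ang 21.53
F tang -2.96
```

>>> drive_tool(moves=[0.027, 0.04, 0, 0, 0, -0.067, 0, 0.0272, 0.0398, 0, 0, 0, -0.067, 0, 0.0275, 0.0396, 0, 0, 0, -0.067, 0])

```text
t: 12.38
tcp_pos: [0.515, 0.2301, 0.0564]
tool_rot: [-2.794, -1.436, 0.001]
ft_force: [-1.6, -2.1, 1.1]
opening: 0.0002
grasp_force: 1.7
```

>>> drive_tool(moves=[0.028, 0.0394, 0, 0, 0, -0.067, 0, 0.0282, 0.0392, 0, 0, 0, -0.067, 0, 0.0285, 0.039, 0, 0, 0, -0.067, 0])

```text
t: 12.75
tcp_pos: [0.5185, 0.2349, 0.0564]
tool_rot: [-2.809, -1.407, 0.0]
ft_force: [-2.7, -3.1, 1.2]
opening: -0.0001
grasp_force: 1.7
```

```bash
python3 arm.py
```

```text
12.75 [0.5185 0.2349 0.0564] F [-2.73 -3.12  1.17] z [-0. -0. -1.] xdir 53.2 -9.174651050268587e-05 [ 0.29  0.26  1.68 -0.    1.21  0.93]
[385 306  21   6  45] [0.5104 0.2426] r 0.289 ang 24.21
[434 374  17  37 240] [0.578  0.4451] r 0.409 ang 53.95
tool r 0.2779 ang 23.92
F tang -4.13
```

>>> drive_tool(moves=[0.0108, 0.0147, 0, 0, 0, -0.025, 0, 0.0108, 0.0147, 0, 0, 0, -0.025, 0, 0.0108, 0.0147, 0, 0, 0, -0.025, 0, 0.0108, 0.0147, 0, 0, 0, -0.025, 0])

```text
t: 13.35
tcp_pos: [0.5202, 0.2372, 0.0565]
tool_rot: [-2.816, -1.393, 0.0]
ft_force: [-1.2, -2.3, 1.2]
opening: -0.0002
grasp_force: 1.5
```

>>> drive_tool(moves=[0.0109, 0.0146, 0, 0, 0, -0.025, 0, 0.0109, 0.0146, 0, 0, 0, -0.025, 0, 0.0109, 0.0146, 0, 0, 0, -0.025, 0])

```text
t: 13.72
tcp_pos: [0.5215, 0.239, 0.0565]
tool_rot: [-2.821, -1.382, 0.0]
ft_force: [-2.6, -1.8, 1.9]
opening: 0.0002
grasp_force: 1.4
```

>>> drive_tool(moves=[0.011, 0.0145, 0, 0, 0, -0.025, 0, 0.011, 0.0145, 0, 0, 0, -0.025, 0])

```text
t: 13.98
tcp_pos: [0.5224, 0.2401, 0.0565]
tool_rot: [-2.825, -1.374, -0.0]
ft_force: [-1.6, -1.0, 1.7]
opening: -0.0002
grasp_force: 1.2
```

```bash
python3 arm.py
```

```text
13.975 [0.5224 0.2401 0.0565] F [-1.6  -0.95  1.67] z [ 0.  0. -1.] xdir 51.9 -0.00023587619568322425 [0.3  0.27 1.66 0.   1.21 0.96]
[385 306  22   9  48] [0.5137 0.2477] r 0.289 ang 25.41
[434 374  17  37 241] [0.5783 0.4455] r 0.409 ang 54.01
tool r 0.2779 ang 25.28
F tang -1.73
```

>>> drive_tool(moves=[0.011, 0.0144, 0, 0, 0, -0.025, 0, 0.011, 0.0144, 0, 0, 0, -0.025, 0])

```text
t: 14.32
tcp_pos: [0.5233, 0.2412, 0.0565]
tool_rot: [2.829, 1.367, -0.0]
ft_force: [-1.3, -1.7, 1.7]
opening: -0.0003
grasp_force: 1.0
```

>>> drive_tool(moves=[0.011, 0.0144, 0, 0, 0, -0.025, 0])

```text
t: 14.45
tcp_pos: [0.5238, 0.2418, 0.0565]
tool_rot: [2.831, 1.363, -0.0]
ft_force: [0.6, 1.4, 0.0]
opening: -0.0002
grasp_force: 0.0
```

>>> drive_tool(moves=[0.011, 0.0144, 0, 0, 0, -0.025, 0])

```text
t: 14.58
tcp_pos: [0.5242, 0.2425, 0.0565]
tool_rot: [-2.832, -1.359, -0.0]
ft_force: [0.2, 0.6, -0.1]
opening: -0.0
grasp_force: 0.0
```

```bash
python3 arm.py
```

```text
14.575 [0.5242 0.2425 0.0565] F [ 0.21  0.58 -0.1 ] z [ 0.  0. -1.] xdir 51.3 -3.18253937068034e-05 [0.3  0.27 1.65 0.   1.21 0.98]
[383 309  23   4  48] [0.5159 0.2423] r 0.284 ang 24.81
[434 374  17  36 237] [0.5779 0.4452] r 0.409 ang 53.94
tool r 0.2779 ang 25.89
F tang 0.59
```

The side force vanished at tool 25.7°, right where the notch was predicted, so the pawl has probably dropped. Checking by picture.

```bash
python3 - <<'E'
from h import *
i2=viewer.get_image("scene");c=cv2.resize(i2["frame"][240:350,310:430],None,fx=5,fy=5,interpolation=cv2.INTER_CUBIC);cv2.imwrite("pics/s4.png",c)
E
```

```text
(no output)
```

View pics/s4.png

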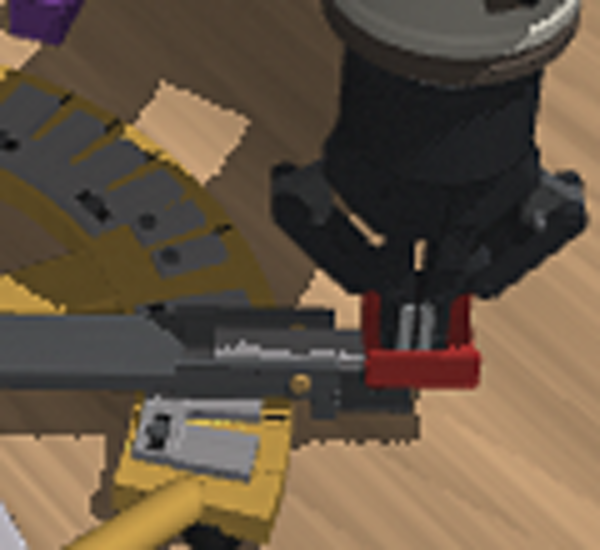

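>>> drive_tool(moves=[0.0055, 0.0072, 0, 0, 0, -0.0125, 0, 0.0055, 0.0072, 0, 0, 0, -0.0125, 0])

```text
t: 14.98
tcp_pos: [0.5245, 0.2429, 0.0564]
tool_rot: [2.834, 1.356, -0.001]
ft_force: [-0.9, 0.0, 0.2]
opening: -0.0003
grasp_force: 0.5
```

The tab is level again (lip at crop (425,368), horizontal like the arm), so the pawl is down. A gentle push will show whether it blocks.

>>> drive_tool(moves=[0.0055, 0.0072, 0, 0, 0, -0.0125, 0, 0.0055, 0.0072, 0, 0, 0, -0.0125, 0])

```text
t: 15.22
tcp_pos: [0.525, 0.2435, 0.0565]
tool_rot: [2.836, 1.352, -0.0]
ft_force: [-0.2, -0.1, 0.4]
opening: 0.0001
grasp_force: 0.5
```

>>> drive_tool(moves=[0.0055, 0.0072, 0, 0, 0, -0.0125, 0])

```text
t: 15.35
tcp_pos: [0.5252, 0.2438, 0.0565]
tool_rot: [-2.837, -1.35, 0.0]
ft_force: [-0.7, -1.6, -0.6]
opening: -0.0003
grasp_force: 0.5
```

>>> drive_tool(moves=[0.0055, 0.0072, 0, 0, 0, -0.0125, 0])

```text
t: 15.48
tcp_pos: [0.5254, 0.2441, 0.0564]
tool_rot: [2.838, 1.348, -0.0]
ft_force: [-0.7, -1.0, -0.9]
opening: 0.0002
grasp_force: 0.7
```

>>> drive_tool(moves=[0.0055, 0.0072, 0, 0, 0, -0.0125, 0])

```text
t: 15.6
tcp_pos: [0.5256, 0.2443, 0.0564]
tool_rot: [2.838, 1.346, -0.001]
ft_force: [-1.9, -1.1, -0.0]
opening: -0.0002
grasp_force: 1.3
```

>>> drive_tool(moves=[0.0055, 0.0072, 0, 0, 0, -0.0125, 0])

```text
t: 15.72
tcp_pos: [0.5257, 0.2445, 0.0564]
tool_rot: [2.839, 1.345, -0.001]
ft_force: [-2.9, -4.3, 1.7]
opening: 0.0004
grasp_force: 2.1
```

>>> drive_tool(moves=[0.0055, 0.0072, 0, 0, 0, -0.0125, 0])

```text
t: 15.85
tcp_pos: [0.5259, 0.2447, 0.0564]
tool_rot: [2.84, 1.343, -0.001]
ft_force: [-3.2, -5.9, 1.0]
opening: -0.0001
grasp_force: 3.0
```

It's blocked: the force climbs to about 6.7 N with almost no motion. Backing off and lifting straight out.

>>> drive_tool(moves=[-0.03, -0.04, 0, 0, 0, 0, 0, -0.04, -0.055, 0, 0, 0, 0, 0, 0, 0, 0, 0, 0, 0, 0])

```text
t: 16.23
tcp_pos: [0.5233, 0.2411, 0.0566]
tool_rot: [-2.84, -1.343, -0.0]
ft_force: [-0.4, 0.1, 0.5]
opening: 0.0001
grasp_force: 0.0
```

>>> drive_tool(moves=[0, 0, 0.1, 0, 0, 0, 0, 0, 0, 0.3, 0, 0, 0, 0, -0.1, 0, 0.8, 0, 0, 0, 0, -0.8, -0.8, 0.9, 0, 0, 0, 0, -0.9, -0.9, 0.9, 0, 0, 0, 0, -0.9, -0.9, 0.3, 0, 0, 0, 0, 0, -0.9, 0, 0, 0, 0, 0, 0, -0.9, 0, 0, 0, 0, 0, 0, 0, 0, 0, 0, 0, 0])

```text
t: 17.35
tcp_pos: [0.4154, 0.0636, 0.1895]
tool_rot: [2.841, 1.339, 0.002]
ft_force: [0.3, -0.7, -0.7]
opening: -0.0001
grasp_force: 0.0
```

```bash
python3 - <<'E'
from h import *
s=bot.observe();print(s["tcp_pos"],s["ft_force"])
im=viewer.get_image("top");i2=viewer.get_image("scene")
for m in(im,i2):
    f=m["frame"].astype(int);r=(f[...,2]>110)&(f[...,1]<60)&(f[...,0]<60)
    nn,l,t,c=cv2.connectedComponentsWithStats(r.astype(np.uint8))
    for j in range(1,nn):
        if t[j,4]>25:
            d=at(m,*c[j],.058)[:2]-[.7425,.0705];print(t[j],np.hypot(*d),180-12.35-np.degrees(np.arctan2(d[1],d[0])))
a=cv2.resize(im["frame"][110:270,190:340],None,fx=3,fy=3,interpolation=cv2.INTER_CUBIC);b=cv2.resize(i2["frame"][240:360,310:420],None,fx=3,fy=3,interpolation=cv2.INTER_CUBIC)
o=np.zeros((480,780,3),np.uint8);o[:480,:450]=a;o[:360,450:]=b;cv2.imwrite("pics/f.png",o)
E
```

```text
[0.41537223 0.06357848 0.18952122] [ 0.30620686 -0.66518284 -0.66901308]
[213 230  22  23 236] 0.2795622533814136 24.32389313073662
[382 303  24  11 188] 0.2801768914996937 24.67552391029855
[434 374  17  38 275] 0.41095406318222444 55.11205515839849
```

View pics/f.png

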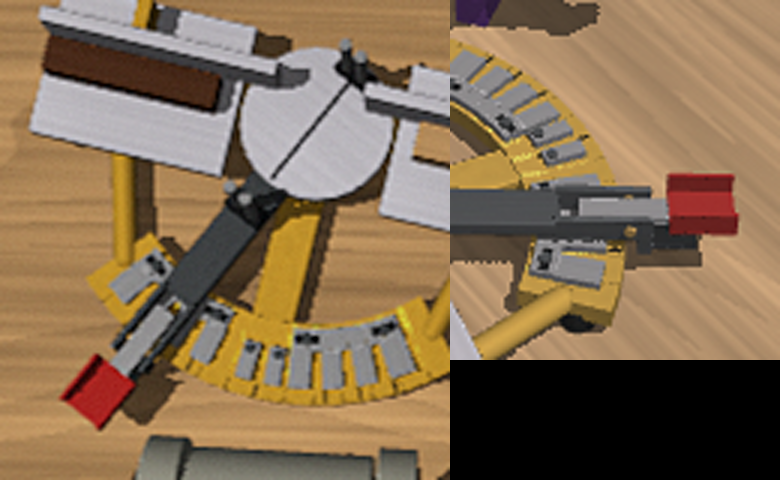

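The arm stands at about 24.5° (pointer about 83 mm to the walnut side), the tab (crop (703,203)) is level, and the robot is clear. Handing in.

```bash
python3 -c "
from plant import bot
print(bot.sign_off())"
```

```text
the job is handed in; nothing more can be done
None
```

I handed the job in with the arm in the middle notch on the walnut side (about 24.5°, pointer about 83 mm), the pawl home and blocking a gentle push, and the robot clear of everything; sign-off returned no verdict.

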